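Put the wireless antennas back in their rack by length

TASK

Put the four loose whip antennas back in the saddle rack in order of length, which is the order of their radio bands: the longest in the saddle next to the orange label, then shorter and shorter to the shortest next to the white label. Each lies flat and fully down across both combs, straight in its own saddle, with its metal connector towards the stop wall and close to it (about a centimetre off, all in line) and its whip pointing out over the open side. Lay them down, do not drop them, and leave the belt pack, the sanitiser bottle and the little charger where they are.

Things in the scene. Friction and masses are not known exactly. Their poses are not given: they have to be found in the camera images.
- antenna_yellow: longest whip antenna, 190 mm, lying; yellow end cap and ring. Origin: on the underside below the ribs of the grey grip; grasp here. x runs along it: whip tip at x = +144 mm, metal connector's end at x = -46 mm. Grip 13 mm wide (y), 14 mm high, from x = -22 to +44; connector 14 mm thick, pale whip 8 to 11, centre line 7 mm above the underside. About 44 g, balanced within 12 mm of the origin.
- antenna_blue: second longest whip antenna, 162 mm, lying; blue end cap and ring. Origin: on the underside below the ribs of the grey grip; grasp here. x runs along it: whip tip at x = +116 mm, metal connector's end at x = -46 mm. Grip 13 mm wide (y), 14 mm high, from x = -22 to +44; connector 14 mm thick, pale whip 8 to 11, centre line 7 mm above the underside. About 42 g, balanced within 12 mm of the origin.
- antenna_green: second shortest whip antenna, 134 mm, lying; green end cap and ring. Origin: on the underside below the ribs of the grey grip; grasp here. x runs along it: whip tip at x = +88 mm, metal connector's end at x = -46 mm. Grip 13 mm wide (y), 14 mm high, from x = -22 to +44; connector 14 mm thick, pale whip 8 to 11, centre line 7 mm above the underside. About 39 g, balanced within 12 mm of the origin.
- antenna_red: shortest whip antenna, 106 mm, lying; red end cap and ring. Origin: on the underside below the ribs of the grey grip; grasp here. x runs along it: whip tip at x = +60 mm, metal connector's end at x = -46 mm. Grip 13 mm wide (y), 14 mm high, from x = -22 to +44; connector 14 mm thick, pale whip 8 to 11, centre line 7 mm above the underside. About 36 g, balanced within 12 mm of the origin.
- antenna_rack: fixed rack: two light grey combs on a dark plate (112 x 246, 6 mm thick). Origin: at table level under the middle of the stop wall (47 mm high); y along the row. In mm: combs 8 thick at x = -26, -86; saddle centres y = -69, -23, 23, 69; saddle floor 17 wide at z = 26, sides sloping to 36 wide at z = 42. Home of an antenna: origin at x = -56, z = 26, its x axis along the rack's -x.
- orange_tag: orange label plate, 56 x 17 x 3 mm, fixed on the rack's base plate at one end of the row (rack x = -55 mm, y = +111 or -111 mm): the end where the longest antenna belongs. Origin: centre of its underside.
- white_tag: white label plate, same size, fixed at the other end of the row, where the shortest antenna belongs. Origin: centre of its underside.
- belt_pack: bystander: black wireless belt pack with a pink sticker and a thin aerial, 160 x 60 x 28 mm, lying flat behind the rack; origin on its underside, near the middle of its length including the aerial
- sanitiser: bystander: clear pump bottle, 73 x 67 x 148 mm, standing right of and behind the rack; origin at the centre of its underside
- cell_charger: bystander: small grey block-shaped battery charger, 44 x 30 x 20 mm, behind the rack; origin at the centre of its underside
Mind the look-alikes: they are no part of the job. What is shaped like the antenna_green but turquoise is not meant.

How it is judged (in metres and radians):
At the end, for the whole second after the job is handed in: Antennas ordered longest at orange to shortest at white, one per saddle: origin within 8 mm across and 12 mm along of home (rack x = -56 mm), 22 to 31 mm above the table, level and parallel within 0.15 rad, connector to the wall, at rest, released (x of antenna_yellow in the frame of antenna_rack between -0.068 and -0.044 m and z of antenna_yellow in the frame of antenna_rack between 0.022 and 0.031 m and angle between each of antenna_yellow, antenna_blue, antenna_green, antenna_red's own z axis and vertical below 0.15 rad and angle between the x axis of each of antenna_yellow, antenna_blue, antenna_green, antenna_red and the x axis of antenna_rack, either way round below 0.15 rad and x of antenna_rack in the frame of antenna_yellow below -0.03 m and linear speed of each of antenna_yellow, antenna_blue, antenna_green, antenna_red below 0.02 m/s and contact force between the fingers and antenna_yellow below 0.1 N and x of antenna_blue in the frame of antenna_rack between -0.068 and -0.044 m and z of antenna_blue in the frame of antenna_rack between 0.022 and 0.031 m and x of antenna_rack in the frame of antenna_blue below -0.03 m and contact force between the fingers and antenna_blue below 0.1 N and x of antenna_green in the frame of antenna_rack between -0.068 and -0.044 m and z of antenna_green in the frame of antenna_rack between 0.022 and 0.031 m and x of antenna_rack in the frame of antenna_green below -0.03 m and contact force between the fingers and antenna_green below 0.1 N and x of antenna_red in the frame of antenna_rack between -0.068 and -0.044 m and z of antenna_red in the frame of antenna_rack between 0.022 and 0.031 m and x of antenna_rack in the frame of antenna_red below -0.03 m and contact force between the fingers and antenna_red below 0.1 N and ((y of orange_tag in the frame of antenna_rack above 0 m and y of antenna_yellow in the frame of antenna_rack between 0.061 and 0.077 m and y of antenna_blue in the frame of antenna_rack between 0.015 and 0.031 m and y of antenna_green in the frame of antenna_rack between -0.031 and -0.015 m and y of antenna_red in the frame of antenna_rack between -0.077 and -0.061 m) or (y of orange_tag in the frame of antenna_rack below 0 m and y of antenna_yellow in the frame of antenna_rack between -0.077 and -0.061 m and y of antenna_blue in the frame of antenna_rack between -0.031 and -0.015 m and y of antenna_green in the frame of antenna_rack between 0.015 and 0.031 m and y of antenna_red in the frame of antenna_rack between 0.061 and 0.077 m))); the robot touches nothing.
It fails at once if the belt pack is pushed more than 25 mm or tipped (distance of belt_pack from where it was at the start of the episode above 0.025 m or angle between belt_pack's own z axis and vertical above 0.5 rad).
It fails at once if the sanitiser bottle is pushed more than 25 mm or tipped (distance of sanitiser from where it was at the start of the episode above 0.025 m or angle between sanitiser's own z axis and vertical above 0.5 rad).
It fails at once if the battery charger is pushed more than 25 mm or tipped (distance of cell_charger from where it was at the start of the episode above 0.025 m or angle between cell_charger's own z axis and vertical above 0.5 rad).
It fails at once if an antenna is dropped (falls free at more than 0.7 m/s, about 25 mm) ((linear speed of antenna_yellow above 0.7 m/s and contact force between the fingers and antenna_yellow below 0.05 N) or (linear speed of antenna_blue above 0.7 m/s and contact force between the fingers and antenna_blue below 0.05 N) or (linear speed of antenna_green above 0.7 m/s and contact force between the fingers and antenna_green below 0.05 N) or (linear speed of antenna_red above 0.7 m/s and contact force between the fingers and antenna_red below 0.05 N)).
It also fails if it takes over 106 s, if anything falls off the work surface, if the arm or the gripper's body presses on something with over 40 N, if the wrist force passes 120 N, or if a joint passes its speed limit or range.

ROBOT

A 7-joint arm with a two-finger parallel gripper is mounted at the origin on a cart in front of the work surface, level with it; the furniture and walls round the work are solid. World frame = base frame: x ahead of the robot, y to its left, z up, the work surface at z = 0. Lengths are in m, angles in degrees, forces in N, time in s.
With the tool pointing down it reaches from about 0.35 to 0.9 m from the base axis. Payload 8.1 kg.
Tool frame: the origin (TCP) lies on the front face of the gripper's body, between the roots of the fingers; the fingertips stand 73 mm ahead of it and the grasp point (between the pads) lies 54 mm ahead of it (r.finger_overhang is the distance from the TCP to the fingertips, in m); z points along the fingers, y is the line along which they close (so a half turn about z gives the same grasp; the last joint's range is limited). The gripper opens to 85 mm and grips with 20 to 120 N. Pads are 22 mm wide; open, the fingers measure 114 mm over their backs; the gripper's body (76 mm by 85 mm) begins 54 mm behind the grasp point. The pads swing forward as they close: fully open they stand 13 mm farther back than shut.
Start: joints at [71.356, 24.895, 1.432, 90.138, -0.665, 64.973, -4.303], TCP at [0.138, -0.61, 0.304] pointing down, gripper open.
Joint ranges: [-149.89, 149.89], [-25.12, 119.58], [-72.63, 75.52], [4.76, 147.25], [-75.54, 255.54], [6.69, 114.76], [-157.13, 157.13]. Speed limits (degrees/s): [127.2, 127.2, 172.46, 172.46, 180, 180, 180].

INTERFACE

Orientations are given as a 3x3 rotation matrix whose columns are the frame's x, y, z axes.
In Python, from bench import r, eyes gives the robot as it stands.
- The arm moves only by the tool drive_tool, never from a script. Its argument "rows" is a list of rows, each a list of 7 numbers: the closure, from -1 (fully open) to 1 (shut), then the shift along the world's x, y, z normalised to -1 to 1, where 1 is 30 mm, then the turn, a rotation vector about the world's x, y, z normalised to -1 to 1, where 1 is 6 degrees. In form: [[gripper, x, y, z, wx, wy, wz], ...]. A call has 1 to 10 rows; each row shifts and turns the commanded pose from where the row before left it; what a row does not reach is not made up. A row lasts 1/12 s, in which the tool goes at most 41.7 mm and 7.16 degrees, less where a joint would pass 70% of its speed; a pose out of reach is approached as far as the arm can. A call with a number of a shift or a turn outside -1 to 1 is refused whole. A call with a gripper value outside its range is refused whole. The fingers move at their own pace and stop on an object; "grip_force" is the grip in N (left out, the last holds). Time passes only in rows, so rows that do not move let the fingers close. It gives the time, the measured TCP pose, the force, the opening and the grip force at its end, in the units of the state.
- r.sense(): the state, without advancing time (a new reading comes with each control period).
- eyes.read_camera(name): name is "side" or "top"; returns a dict with "image" (420x560x3 uint8, red, green, blue), "intrinsics" (3x3 intrinsics, pixels), "R" (3x3) and "t" (3): a world point X has camera coordinates R X + t. Camera axes: x right, y down, z forward; pixel columns grow to the right and rows downward; lengths in m; the calibration is good to about 2 mm. A picture is of the moment at which its call begins. There is no depth.
- r.sign_off(): hands the job in; it is judged then, once.
The state is a dict: "t": time; "q": joint angles; "qvel": joint speeds; "effort": joint torques, N m; "tool_pos": TCP position; "orientation": TCP orientation; "force": force on the tool from outside, world axes, zero at the start; "ft_torque": the same for the moment, N m; "width": opening from 0.0 (shut) to 1.0 (fully open); "gripper_force": force on a finger pad.
Only numpy, scipy, OpenCV 4.12 (cv2) and the standard library are available. Lean on these libraries where they do the work, as an engineer would, in place of code of your own. Each camera call takes 0.05 s, during which the arm holds its last target. There are 200 camera calls.

## Working session

There is one attempt and no reset: what is moved stays moved. The work goes in short steps, Python scripts to look and compute and a tool call to move; the robot and the scene stay as the last step left them, time stands still between calls to the robot, and variables do not carry over. Pictures are saved under pics/ and viewed, at most 14 in all, crops included, and the job is handed in when it is done.

Besides the shell and the picture viewer there is one more tool, called as a command line: name --pt "numbers of a row" for each row, then --argument value for the rest. drive_tool: Moves the arm, as the interface text tells. Scaled input: -1 to 1 covers 30 mm each way for a shift and 6 degrees each way for a turn. Its arguments: {"type":"object","properties":{"rows":{"type":"array"},"grip_force":{"type":"number"}},"required":["rows"]}

```bash
mkdir -p pics; ls
cat > h.py <<'E'
import numpy as np, cv2
from bench import r, eyes
def snap(n,f):
    c=eyes.read_camera(n); cv2.imwrite(f'pics/{f}.png',c['image'][:,:,::-1]); 
    np.savez(f'pics/{f}.npz',**{k:np.array(v) for k,v in c.items()}); return c
def load(f): return np.load(f'pics/{f}.npz')
def px2w(c,u,v,z):
    K,R,t=c['intrinsics'],c['R'],c['t']
    d=R.T@np.linalg.solve(K,[u,v,1.]); o=-R.T@t
    return o+d*(z-o[2])/d[2]
def w2px(c,X):
    p=c['intrinsics']@(c['R']@np.array(X)+c['t']); return p[:2]/p[2]
E
python3 - <<'E'
from h import *
for n in('top','side'):
    c=snap(n,n+'0'); print(n,-c['R'].T@c['t'],c['R'].round(2).tolist(),c['intrinsics'][0,0])
    im=cv2.imread(f'pics/{n}0.png'); cv2.imwrite(f'pics/{n}0b.png',cv2.resize(im,(800,600),interpolation=cv2.INTER_CUBIC))
s=r.sense();print(s['t'],s['tool_pos'],np.round(s['orientation'],3).tolist(),s['width'])
E
```

```text
pics
top [0.30730974 0.00122052 1.13534046] [[-0.02, -1.0, -0.02], [-0.98, 0.03, -0.19], [0.19, 0.02, -0.98]] 467.9331826112462
side [-0.0959511   0.57099645  1.12592493] [[-0.66, -0.75, 0.01], [-0.6, 0.52, -0.61], [0.45, -0.41, -0.79]] 440.9812731533132
0.1 [ 0.13797175 -0.60921218  0.30322021] [[0.975, 0.221, -0.0], [0.221, -0.975, 0.001], [-0.0, -0.001, -1.0]] 1.002260101265258
```

View pics/top0b.png

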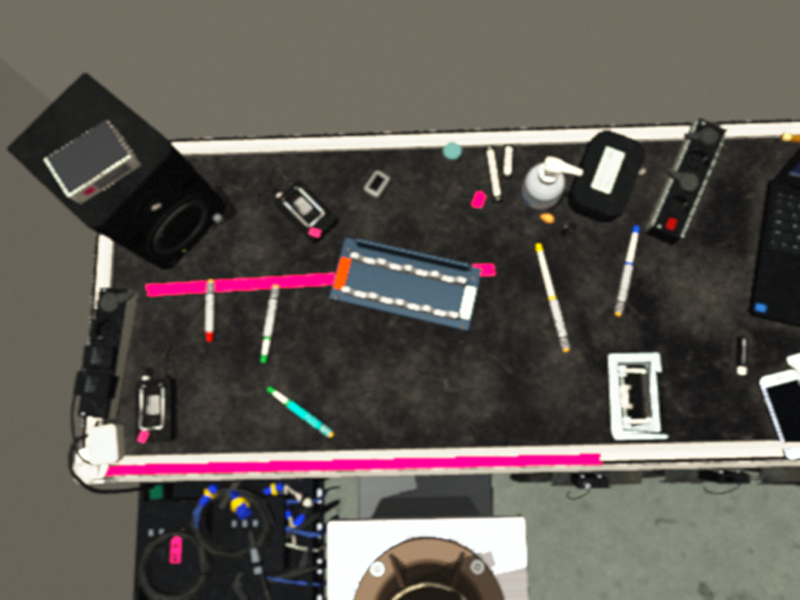

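View pics/side0b.png

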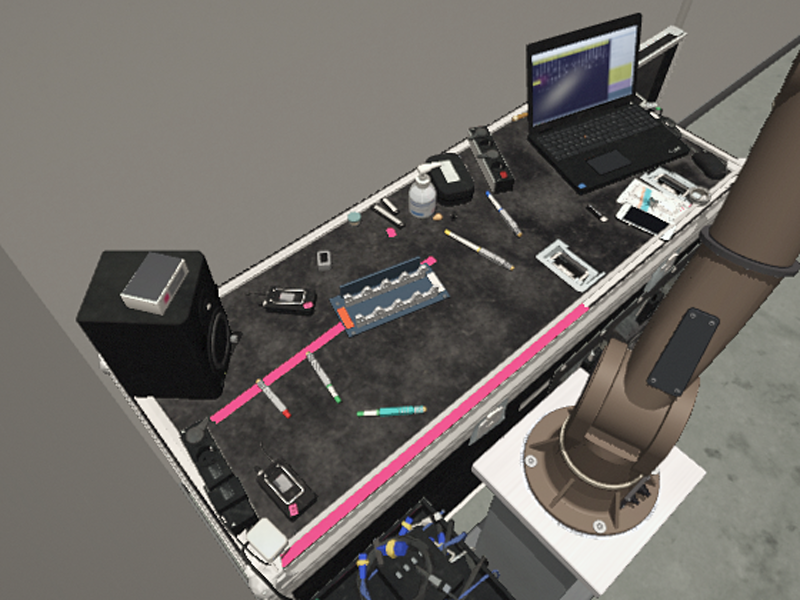

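Run:
```python
import cv2,numpy as np
im=cv2.imread('pics/top0.png')
def crop(u0,u1,v0,v1,s,f):
    a=cv2.resize(im[v0:v1,u0:u1],None,fx=s,fy=s,interpolation=cv2.INTER_CUBIC)
    for u in range(-(-u0//10)*10,u1,10): cv2.line(a,((u-u0)*s,0),((u-u0)*s,6 if u%50 else 20),(255,255,255),1)
    for v in range(-(-v0//10)*10,v1,10): cv2.line(a,(0,(v-v0)*s),(6 if v%50 else 20,(v-v0)*s),(255,255,255),1)
    cv2.imwrite(f,a)
crop(135,240,190,310,5,'pics/c1.png')
crop(365,455,150,255,5,'pics/c2.png')
crop(225,355,160,235,6,'pics/c3.png')
```

```text
(no output)
```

View pics/c1.png

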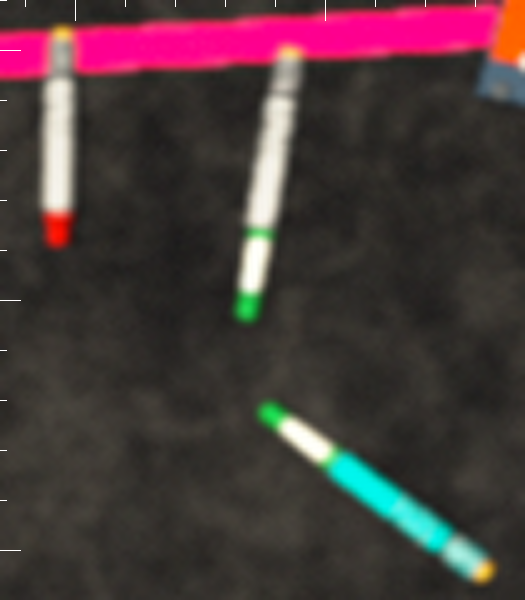

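View pics/c2.png

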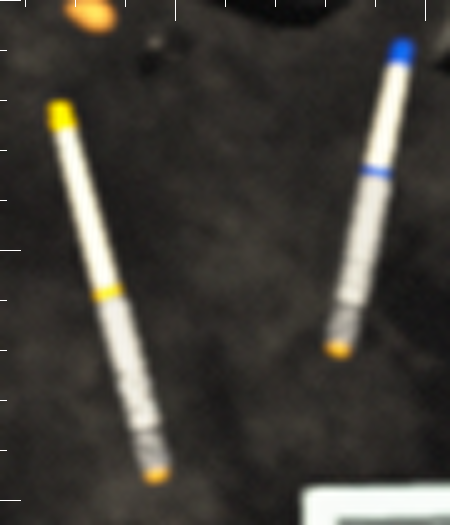

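View pics/c3.png

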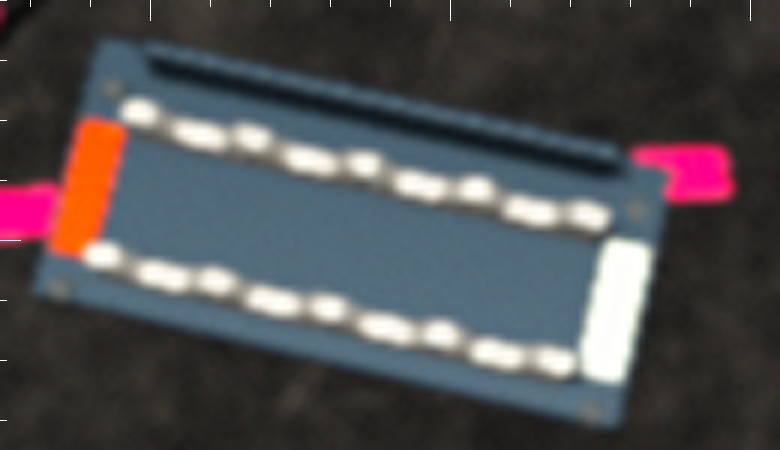

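```bash
cat >> h.py <<'E'
def rackpose():
    d=np.load('rack.npy'); return d
def r2w(p):
    x,y,a=np.load('rack.npy'); c,s=np.cos(a),np.sin(a); p=np.array(p,float)
    return np.array([x+c*p[0]-s*p[1],y+s*p[0]+c*p[1],p[2]])
E
python3 - <<'E'
from h import *
c=load('top0'); s=load('side0')
o=px2w(c,239.6,191.2,.009);w=px2w(c,327.8,211.7,.009)
print('tags',o,w,np.linalg.norm(o-w))
cor=[px2w(c,*p,.006) for p in [(241.7,166.3),(336.3,188.7),(328.3,231.3),(230.3,208.7)]]
print('corners',np.round(cor,4).tolist(),np.mean(cor,0))
a=np.arctan2(*( (o-w)[:2]*[1,1]))  # vec o-w = +y dir = (-sin a, cos a)
d=(o-w)/np.linalg.norm(o-w); a=np.arctan2(-d[0],d[1])
cc=[(cor[0]-cor[1]),(cor[3]-cor[2])]
print('ang tags',np.degrees(a),'corners',[np.degrees(np.arctan2(-e[0],e[1])) for e in cc],[np.linalg.norm(e) for e in cc])
m=(o+w)/2; ex=np.array([np.cos(a),np.sin(a)])
org=m[:2]+.055*ex; print('org',org)
np.save('rack.npy',[org[0],org[1],a])
A={'yellow':((396.2,246.6),(376.8,170),.190),'blue':((432.6,221.4),(445.6,157.6),.162),'green':((193.2,199.4),(184.2,254.2),.134),'red':((147.4,195.4),(146.4,239.6),.106)}
an={}
for k,(e,t,L) in A.items():
    E=px2w(c,*e,.006)[:2];T=px2w(c,*t,.006)[:2];l=np.linalg.norm(T-E);u=(T-E)/l
    g=(E+T)/2+u*(.046-L/2); an[k]=[*g,np.degrees(np.arctan2(u[1],u[0]))]
    print(k,'len',l.round(4),L,'origin',g.round(4),'yaw',an[k][2].round(1))
for n,c in(('top',c),('side',s)):
    im=c['image'][:,:,::-1].copy(); S=4
    im=cv2.resize(im,None,fx=S,fy=S,interpolation=cv2.INTER_CUBIC)
    def P(X,col): 
        p=(w2px(c,X)+.5)*S-.5; cv2.circle(im,tuple(int(round(v)) for v in p),3,col,-1); return p
    for y in(-.069,-.023,.023,.069):
        for x in(-.026,-.086): P(r2w([x,y,.026]),(0,0,255))
    for y in(-.092,-.046,0,.046,.092):
        for x in(-.026,-.086): P(r2w([x,y,.042]),(0,255,0))
    for y in(-.1,.1): P(r2w([0,y,.047]),(255,255,0))
    for y in(-.111,.111): P(r2w([-.055,y,.009]),(255,0,0))
    for k,(x,y,q) in an.items():
        q=np.radians(q);L=A[k][2]
        for d in(-.046,-.022,0,.044,L-.046): P([x+d*np.cos(q),y+d*np.sin(q),.010],(255,0,255))
    if n=='top': cv2.imwrite('pics/o_top.png',im[640:960,880:1440])
    else:
        cv2.imwrite('pics/o_s.png',np.vstack([im[690:990,850:1350][:300,:500],im[930:1220,650:1150],]))
        cv2.imwrite('pics/o_s2.png',im[500:800,1200:1500])
E
```

```text
tags [0.55971535 0.1299119  0.009     ] [ 0.5022121  -0.08529687  0.009     ] 0.22275870166070366
corners [[0.6241, 0.1246, 0.006], [0.5597, -0.1089, 0.006], [0.4545, -0.0847, 0.006], [0.517, 0.1534, 0.006]] [0.53880962 0.02110941 0.006     ]
ang tags -14.959810128165156 corners [np.float64(-15.402345674041545), np.float64(-14.707786296917114)] [np.float64(0.24222558235235664), np.float64(0.24618102636910258)]
org [0.58409962 0.00810974]
yellow len 0.1944 0.19 origin [ 0.4605 -0.2374] yaw 10.2
blue len 0.1658 0.162 origin [ 0.5177 -0.3513] yaw -16.1
green len 0.1361 0.134 origin [0.4964 0.2523] yaw 171.5
red len 0.1101 0.106 origin [0.5083 0.3591] yaw -179.4
```

View pics/o_top.png

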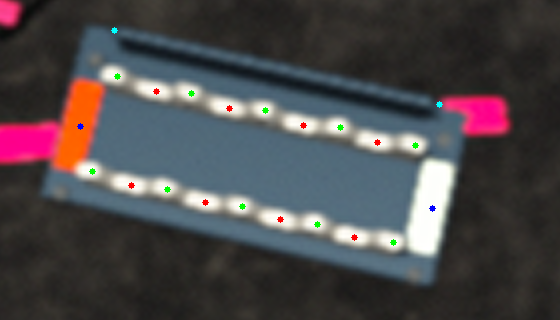

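View pics/o_s.png

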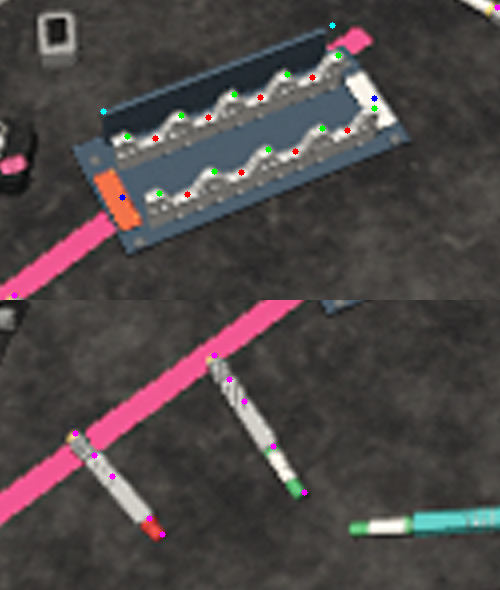

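drive_tool --pt "-1 0.82 0.95 -0.3 0 0 -0.04" --pt "-1 0.82 0.95 -0.3 0 0 -0.04" --pt "-1 0.82 0.95 -0.3 0 0 -0.04" --pt "-1 0.82 0.95 -0.3 0 0 -0.04" --pt "-1 0.82 0.95 -0.3 0 0 -0.04" --pt "-1 0.82 0.95 -0.3 0 0 -0.04" --pt "-1 0.82 0.95 -0.3 0 0 -0.04" --pt "-1 0.82 0.95 -0.3 0 0 -0.04" --pt "-1 0.82 0.95 -0.3 0 0 -0.04" --pt "-1 0.82 0.95 -0.3 0 0 -0.07" --grip_force 40

```text
t: 0.93
tool_pos: [0.3848, -0.323, 0.2134]
orientation: [[0.984, 0.176, -0.0], [0.176, -0.984, 0.0], [-0.0, -0.0, -1.0]]
force: [0.5, -0.3, 0.2]
width: 0.998
gripper_force: 0.0
```

```bash
cat >> h.py <<'E'
def st(tx=None,ty=None,tz=None,tyaw=None):
    s=r.sense();R=np.array(s['orientation']);p=np.array(s['tool_pos'])
    yaw=np.degrees(np.arctan2(R[1,0],R[0,0]))
    print('t',round(s['t'],2),'p',p.round(4),'yaw',yaw.round(2),'tilt',np.round(R[:2,2],3),'w',np.round(s['width'],3),'F',np.round(s['force'],1),'gf',np.round(s['gripper_force'],1),'q',np.round(s['q'],0))
    if tx is not None:
        print('rows-units',((np.array([tx,ty,tz])-p)/.03).round(3),'yaw',round(((tyaw-yaw+180)%360-180)/6,3))
E
python3 - <<'E'
from h import *
print(r.finger_overhang)
for y in(.069,.023,-.023,-.069): print(y,r2w([-.056,y,.026]))
st(.4605,-.2374,.075,10.2)
E
```

```text
0.0726
0.069 [0.54780938 0.08922705 0.026     ]
0.023 [0.53593487 0.04478612 0.026     ]
-0.023 [5.24060368e-01 3.45194753e-04 2.60000000e-02]
-0.069 [ 0.51218586 -0.04409573  0.026     ]
t 0.93 p [ 0.3848 -0.323   0.2134] yaw 10.16 tilt [-0.  0.] w 0.998 F [ 0.5 -0.3  0.2] gf 0.0 q [ 39.  20.  -6. 113.   3.  47. -49.]
rows-units [ 2.524  2.852 -4.614] yaw 0.007
```

drive_tool --pt "-1 0.84 0.95 -0.4 0 0 0" --pt "-1 0.84 0.95 -0.4 0 0 0" --pt "-1 0.84 0.95 -0.4 0 0 0" --pt "-1 0 0 -1 0 0 0" --pt "-1 0 0 -1 0 0 0" --pt "-1 0 0 -0.8 0 0 0" --pt "-1 0 0 -0.4 0 0 0" --pt "-1 0 0 -0.2 0 0 0" --pt "-1 0 0 0 0 0 0"

```text
t: 1.68
tool_pos: [0.4589, -0.2387, 0.0746]
orientation: [[0.984, 0.177, -0.003], [0.177, -0.984, 0.001], [-0.002, -0.001, -1.0]]
force: [-0.7, -0.1, 0.2]
width: 0.998
gripper_force: 0.0
```

drive_tool --pt "1 0 0 0 0 0 0" --pt "1 0 0 0 0 0 0" --pt "1 0 0 0 0 0 0" --pt "1 0 0 0 0 0 0" --pt "1 0 0 0 0 0 0" --pt "1 0 0 0 0 0 0" --pt "1 0 0 0 0 0 0" --pt "1 0 0 0 0 0 0"

```text
t: 2.35
tool_pos: [0.4598, -0.2391, 0.0765]
orientation: [[0.984, 0.177, 0.001], [0.177, -0.984, -0.0], [0.001, 0.0, -1.0]]
force: [-1.4, 0.2, 6.8]
width: 0.139
gripper_force: 40.0
```

Run:
```python
from h import *
st(.5478,.0892,.160,165.04)
```

```text
t 2.35 p [ 0.4598 -0.2391  0.0765] yaw 10.18 tilt [ 0.001 -0.   ] w 0.139 F [-1.4  0.2  6.8] gf 40.0 q [ 26.  33.  -6. 117.   6.  30. -64.]
rows-units [ 2.932 10.945  2.782] yaw 25.81
```

drive_tool --pt "1 0 0 0.3 0 0 0" --pt "1 0 0 0.7 0 0 0" --pt "1 0 0 0.9 0 0 0.3" --pt "1 0 0.2 0.9 0 0 0.6" --pt "1 0.12 0.42 0 0 0 0.9" --pt "1 0.12 0.42 0 0 0 1" --pt "1 0.12 0.42 0 0 0 1" --pt "1 0.12 0.42 0 0 0 1" --pt "1 0.12 0.42 0 0 0 1" --pt "1 0.12 0.42 0 0 0 1"

```text
t: 3.18
tool_pos: [0.4813, -0.157, 0.1606]
orientation: [[0.626, 0.78, 0.0], [0.78, -0.626, -0.0], [-0.0, 0.001, -1.0]]
force: [-0.3, 0.1, -0.2]
width: 0.136
gripper_force: 39.2
```

drive_tool --pt "1 0.12 0.42 0 0 0 1" --pt "1 0.12 0.42 0 0 0 1" --pt "1 0.12 0.42 0 0 0 1" --pt "1 0.12 0.42 0 0 0 1" --pt "1 0.12 0.42 0 0 0 1" --pt "1 0.12 0.42 0 0 0 1" --pt "1 0.12 0.42 0 0 0 1" --pt "1 0.12 0.42 0 0 0 1" --pt "1 0.12 0.42 0 0 0 1" --pt "1 0.12 0.42 0 0 0 1"

```text
t: 4.02
tool_pos: [0.5173, -0.0311, 0.1605]
orientation: [[-0.363, 0.932, 0.0], [0.932, 0.363, -0.001], [-0.001, -0.0, -1.0]]
force: [0.2, -0.7, -0.5]
width: 0.139
gripper_force: 39.2
```

drive_tool --pt "1 0.12 0.42 0 0 0 1" --pt "1 0.12 0.42 0 0 0 1" --pt "1 0.12 0.42 0 0 0 1" --pt "1 0.12 0.42 0 0 0 1" --pt "1 0.12 0.42 0 0 0 1" --pt "1 0.12 0.42 0 0 0 1" --pt "1 0.12 0.42 0 0 0 1" --pt "1 0 0.42 0 0 0 0.8" --pt "1 0 0.42 0 0 0 0.3" --pt "1 0 0 0 0 0 0"

```text
t: 4.85
tool_pos: [0.5422, 0.0847, 0.1606]
orientation: [[-0.938, 0.346, 0.001], [0.346, 0.938, 0.002], [0.0, 0.002, -1.0]]
force: [-0.3, 1.0, -0.5]
width: 0.136
gripper_force: 39.2
```

Run:
```python
from h import *
st(.5478,.0892,.104,165.04)
c=snap('side','s1'); im=cv2.resize(c['image'][:,:,::-1],None,fx=3,fy=3,interpolation=cv2.INTER_CUBIC)
cv2.imwrite('pics/s1c.png',im[350:950,500:1250])
```

```text
t 4.85 p [0.5422 0.0847 0.1606] yaw 159.75 tilt [0.001 0.002] w 0.136 F [-0.3  1.  -0.5] gf 39.2 q [ 18.  35. -46. 107.  32.  51.  26.]
rows-units [ 0.186  0.149 -1.886] yaw 0.881
```

View pics/s1c.png

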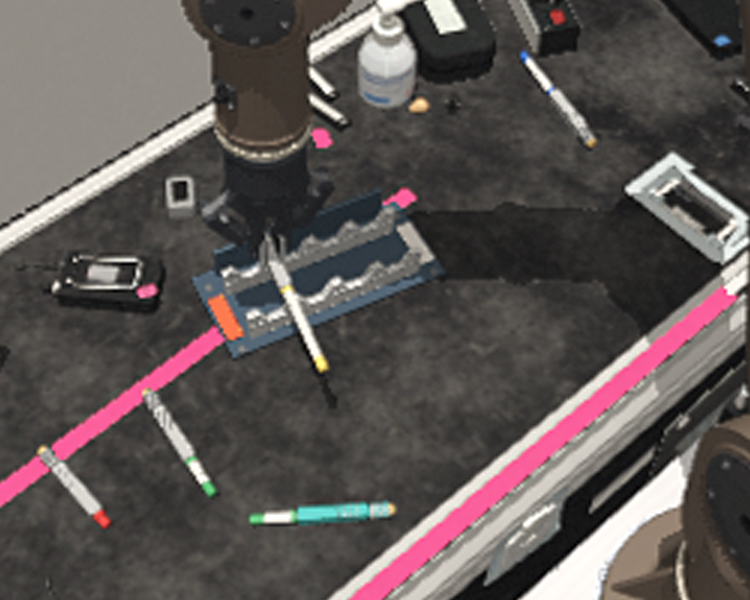

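drive_tool --pt "1 0.186 0.149 0 0 0 0.88" --pt "1 0 0 -0.6 0 0 0" --pt "1 0 0 -0.6 0 0 0" --pt "1 0 0 -0.3 0 0 0" --pt "1 0 0 -0.2 0 0 0" --pt "1 0 0 -0.1 0 0 0" --pt "1 0 0 0 0 0 0"

```text
t: 5.48
tool_pos: [0.5484, 0.0874, 0.1063]
orientation: [[-0.965, 0.262, 0.001], [0.262, 0.965, 0.002], [-0.0, 0.002, -1.0]]
force: [0.1, 4.0, 0.5]
width: 0.137
gripper_force: 39.3
```

Run:
```python
from h import *
st(.5478,.0892,.102,165.04)
```

```text
t 5.48 p [0.5484 0.0874 0.1063] yaw 164.81 tilt [0.001 0.002] w 0.137 F [0.1 4.  0.5] gf 39.3 q [ 16.  40. -44. 109.  38.  47.  26.]
rows-units [-0.02   0.059 -0.145] yaw 0.038
```

drive_tool --pt "1 0 0.08 0 0 0 0" --pt "1 0 0 -0.06 0 0 0" --pt "1 0 0 -0.06 0 0 0" --pt "1 0 0 0 0 0 0"

```text
t: 5.82
tool_pos: [0.5486, 0.0895, 0.1028]
orientation: [[-0.965, 0.261, 0.002], [0.261, 0.965, 0.001], [-0.001, 0.002, -1.0]]
force: [0.4, 2.9, 2.6]
width: 0.14
gripper_force: 39.6
```

Run:
```python
from h import *
st(.5478,.0892,.102,165.04)
```

```text
t 5.82 p [0.5486 0.0895 0.1028] yaw 164.85 tilt [0.002 0.001] w 0.14 F [0.4 2.9 2.6] gf 39.6 q [ 15.  40. -44. 109.  38.  46.  26.]
rows-units [-0.027 -0.01  -0.027] yaw 0.032
```

drive_tool --pt "1 0 0.03 -0.03 0 0 0" --pt "1 0 0 -0.02 0 0 0" --pt "0.6 0 0 0 0 0 0" --pt "0.3 0 0 0 0 0 0" --pt "0.3 0 0 0 0 0 0" --pt "0.3 0 0 0 0 0 0" --pt "0.3 0 0 0.5 0 0 0" --pt "0.3 0 0 1 0 0 0" --pt "0.3 0 0 1 0 0 0"

```text
t: 6.57
tool_pos: [0.5471, 0.0893, 0.1755]
orientation: [[-0.965, 0.261, -0.003], [0.261, 0.965, -0.0], [0.003, -0.001, -1.0]]
force: [1.2, -0.3, 1.3]
width: 0.348
gripper_force: 0.0
```

Run:
```python
from h import *
st(.5177,-.3513,.178,-16.1)
```

```text
t 6.57 p [0.5471 0.0893 0.1755] yaw 164.87 tilt [-0.003 -0.   ] w 0.348 F [ 1.2 -0.3  1.3] gf 0.0 q [ 19.  35. -48. 105.  32.  54.  31.]
rows-units [ -0.981 -14.687   0.082] yaw 29.838
```

drive_tool --pt "0.3 0 -0.3 0.1 0 0 -1" --pt "0 -0.03 -0.5 0 0 0 -1" --pt "-1 -0.03 -0.5 0 0 0 -1" --pt "-1 -0.03 -0.5 0 0 0 -1" --pt "-1 -0.03 -0.5 0 0 0 -1" --pt "-1 -0.03 -0.5 0 0 0 -1" --pt "-1 -0.03 -0.5 0 0 0 -1" --pt "-1 -0.03 -0.5 0 0 0 -1" --pt "-1 -0.03 -0.5 0 0 0 -1" --pt "-1 -0.03 -0.5 0 0 0 -1"

```text
t: 7.4
tool_pos: [0.5396, -0.0552, 0.1786]
orientation: [[-0.251, 0.968, -0.001], [0.968, 0.251, -0.0], [-0.0, -0.001, -1.0]]
force: [-0.4, 0.0, -0.5]
width: 0.997
gripper_force: 0.0
```

drive_tool --pt "-1 -0.03 -0.5 0 0 0 -1" --pt "-1 -0.03 -0.5 0 0 0 -1" --pt "-1 -0.03 -0.5 0 0 0 -1" --pt "-1 -0.03 -0.5 0 0 0 -1" --pt "-1 -0.03 -0.5 0 0 0 -1" --pt "-1 -0.03 -0.5 0 0 0 -1" --pt "-1 -0.03 -0.5 0 0 0 -1" --pt "-1 -0.03 -0.5 0 0 0 -1" --pt "-1 -0.03 -0.5 0 0 0 -1" --pt "-1 -0.03 -0.5 0 0 0 -1"

```text
t: 8.23
tool_pos: [0.5305, -0.2051, 0.1786]
orientation: [[0.713, 0.702, -0.001], [0.702, -0.713, 0.0], [-0.0, -0.001, -1.0]]
force: [-0.7, 0.5, -0.7]
width: 0.998
gripper_force: 0.0
```

drive_tool --pt "-1 -0.03 -0.5 0 0 0 -1" --pt "-1 -0.03 -0.5 0 0 0 -1" --pt "-1 -0.03 -0.5 0 0 0 -1" --pt "-1 -0.03 -0.5 0 0 0 -1" --pt "-1 -0.03 -0.5 0 0 0 -1" --pt "-1 -0.03 -0.5 0 0 0 -1" --pt "-1 -0.03 -0.5 0 0 0 -1" --pt "-1 -0.03 -0.5 0 0 0 -1" --pt "-1 -0.03 -0.3 0 0 0 -1" --pt "-1 0 0 0 0 0 -0.16"

```text
t: 9.07
tool_pos: [0.5218, -0.3358, 0.1785]
orientation: [[0.983, -0.183, -0.001], [-0.183, -0.983, -0.001], [-0.001, 0.001, -1.0]]
force: [-0.6, 0.3, 0.6]
width: 1.0
gripper_force: 0.0
```

Run:
```python
from h import *
c=snap('top','t2')
st(.5177,-.3513,.078,-16.1)
im=cv2.resize(c['image'][:,:,::-1],None,fx=5,fy=5,interpolation=cv2.INTER_CUBIC)
cv2.imwrite('pics/t2c.png',im[750:1200,1100:1800])
```

```text
t 9.12 p [ 0.5223 -0.3341  0.1784] yaw -10.25 tilt [-0.001 -0.   ] w 1.003 F [-0.8  0.3 -1. ] gf 0.0 q [ 29.  32.  -2.  99.   1.  50. -74.]
rows-units [-0.153 -0.574 -3.347] yaw -0.976
```

View pics/t2c.png

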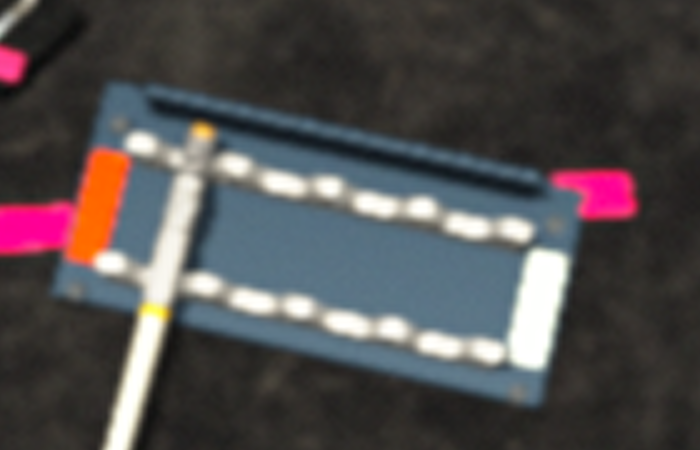

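drive_tool --pt "-1 -0.15 -0.57 0 0 0 -0.97" --pt "-1 0 0 -1 0 0 0" --pt "-1 0 0 -1 0 0 0" --pt "-1 0 0 -0.8 0 0 0" --pt "-1 0 0 -0.4 0 0 0" --pt "-1 0 0 -0.15 0 0 0" --pt "-1 0 0 0 0 0 0"

```text
t: 9.7
tool_pos: [0.5183, -0.3495, 0.0776]
orientation: [[0.962, -0.272, -0.001], [-0.272, -0.962, 0.001], [-0.002, -0.001, -1.0]]
force: [0.1, 0.8, 0.2]
width: 1.0
gripper_force: 0.0
```

drive_tool --pt "1 0 0 0 0 0 0" --pt "1 0 0 0 0 0 0" --pt "1 0 0 0 0 0 0" --pt "1 0 0 0 0 0 0" --pt "1 0 0 0 0 0 0" --pt "1 0 0 0 0 0 0" --pt "1 0 0 0 0 0 0" --pt "1 0 0 0 0 0 0"

```text
t: 10.37
tool_pos: [0.5186, -0.3505, 0.0789]
orientation: [[0.962, -0.274, 0.001], [-0.274, -0.962, -0.0], [0.001, 0.0, -1.0]]
force: [-1.7, 0.6, 6.1]
width: 0.132
gripper_force: 40.2
```

Run:
```python
from h import *
c=load('t2'); print('yellow conn exp px',w2px(c,r2w([-.010,.069,.033])),'seen 260.8,175')
st(.5359,.0448,.160,165.04)
```

```text
yellow conn exp px [259.95691283 175.39114056] seen 260.8,175
t 10.37 p [ 0.5186 -0.3505  0.0789] yaw -15.92 tilt [ 0.001 -0.   ] w 0.132 F [-1.7  0.6  6.1] gf 40.2 q [ 29.  39.  -0. 101.   0.  39. -77.]
rows-units [ 0.577 13.177  2.702] yaw -29.841
```

drive_tool --pt "1 0 0 0.3 0 0 0" --pt "1 0 0 0.7 0 0 0" --pt "1 0 0 0.85 0 0 0.3" --pt "1 0 0.2 0.85 0 0 0.7" --pt "1 0.02 0.44 0 0 0 1" --pt "1 0.02 0.44 0 0 0 1" --pt "1 0.02 0.44 0 0 0 1" --pt "1 0.02 0.44 0 0 0 1" --pt "1 0.02 0.44 0 0 0 1" --pt "1 0.02 0.44 0 0 0 1"

```text
t: 11.2
tool_pos: [0.5218, -0.2647, 0.1599]
orientation: [[0.896, 0.444, 0.0], [0.444, -0.896, -0.0], [-0.0, 0.0, -1.0]]
force: [0.0, 0.9, -0.7]
width: 0.137
gripper_force: 39.5
```

drive_tool --pt "1 0.02 0.44 0 0 0 1" --pt "1 0.02 0.44 0 0 0 1" --pt "1 0.02 0.44 0 0 0 1" --pt "1 0.02 0.44 0 0 0 1" --pt "1 0.02 0.44 0 0 0 1" --pt "1 0.02 0.44 0 0 0 1" --pt "1 0.02 0.44 0 0 0 1" --pt "1 0.02 0.44 0 0 0 1" --pt "1 0.02 0.44 0 0 0 1" --pt "1 0.02 0.44 0 0 0 1"

```text
t: 12.03
tool_pos: [0.5279, -0.1329, 0.1598]
orientation: [[0.064, 0.998, 0.0], [0.998, -0.064, -0.001], [-0.001, 0.0, -1.0]]
force: [-0.3, 0.7, -1.2]
width: 0.133
gripper_force: 39.5
```

drive_tool --pt "1 0.02 0.44 0 0 0 1" --pt "1 0.02 0.44 0 0 0 1" --pt "1 0.02 0.44 0 0 0 1" --pt "1 0.02 0.44 0 0 0 1" --pt "1 0.02 0.44 0 0 0 1" --pt "1 0.02 0.44 0 0 0 1" --pt "1 0.02 0.44 0 0 0 1" --pt "1 0.02 0.44 0 0 0 1" --pt "1 0.02 0.44 0 0 0 1" --pt "1 0.02 0.44 0 0 0 1"

```text
t: 12.87
tool_pos: [0.534, -0.001, 0.1598]
orientation: [[-0.832, 0.554, 0.0], [0.554, 0.832, -0.001], [-0.001, -0.001, -1.0]]
force: [-0.4, 1.1, -0.5]
width: 0.138
gripper_force: 39.5
```

drive_tool --pt "1 0 0.44 0 0 0 1" --pt "1 0 0.44 0 0 0 1" --pt "1 0 0.44 0 0 0 0.9" --pt "1 0 0.3 0 0 0 0.3" --pt "1 0 0 0 0 0 0" --pt "1 0 0 0 0 0 0"

```text
t: 13.37
tool_pos: [0.534, 0.0473, 0.1594]
orientation: [[-0.967, 0.256, 0.0], [0.256, 0.967, -0.0], [-0.0, -0.0, -1.0]]
force: [-0.1, -0.1, 0.1]
width: 0.133
gripper_force: 39.5
```

Run:
```python
from h import *
st(.5362,.0453,.105,165.04)
```

```text
t 13.37 p [0.534  0.0473 0.1594] yaw 165.15 tilt [ 0. -0.] w 0.133 F [-0.1 -0.1  0.1] gf 39.5 q [ 23.  35. -49. 109.  34.  51.  33.]
rows-units [ 0.074 -0.066 -1.815] yaw -0.019
```

drive_tool --pt "1 0.07 -0.065 0 0 0 0" --pt "1 0 0 -0.6 0 0 0" --pt "1 0 0 -0.6 0 0 0" --pt "1 0 0 -0.3 0 0 0" --pt "1 0 0 -0.15 0 0 0" --pt "1 0 0 -0.06 0 0 0" --pt "1 0 0 0 0 0 0"

```text
t: 13.95
tool_pos: [0.5362, 0.0452, 0.1081]
orientation: [[-0.967, 0.255, -0.0], [0.255, 0.967, -0.0], [0.0, -0.0, -1.0]]
force: [-0.2, 0.1, -1.3]
width: 0.137
gripper_force: 39.5
```

Run:
```python
from h import *
st(.5362,.0453,.104,165.04)
```

```text
t 13.95 p [0.5362 0.0452 0.1081] yaw 165.24 tilt [-0. -0.] w 0.137 F [-0.2  0.1 -1.3] gf 39.5 q [ 21.  39. -45. 111.  38.  46.  30.]
rows-units [ 0.     0.002 -0.137] yaw -0.034
```

drive_tool --pt "1 0 0 -0.06 0 0 0" --pt "1 0 0 -0.06 0 0 0" --pt "1 0 0 -0.04 0 0 0" --pt "1 0 0 0 0 0 0"

```text
t: 14.28
tool_pos: [0.5366, 0.0458, 0.1047]
orientation: [[-0.967, 0.254, 0.002], [0.254, 0.967, -0.0], [-0.002, 0.0, -1.0]]
force: [-4.2, -1.7, 14.2]
width: 0.134
gripper_force: 41.2
```

drive_tool --pt "0.6 0 0 0 0 0 0" --pt "0.3 0 0 0 0 0 0" --pt "0.3 0 0 0 0 0 0" --pt "0.3 0 0 0 0 0 0" --pt "0.3 0 0 0.5 0 0 0" --pt "0.3 0 0 1 0 0 0" --pt "0.3 0 0 1 0 0 0" --pt "0.3 0 0 0 0 0 0"

```text
t: 14.95
tool_pos: [0.5382, 0.0468, 0.1829]
orientation: [[-0.967, 0.254, 0.007], [0.254, 0.967, 0.001], [-0.006, 0.003, -1.0]]
force: [1.0, 0.7, 0.3]
width: 0.349
gripper_force: 0.0
```

Run:
```python
from h import *
st(.4964,.2523,.178,171.5)
```

```text
t 14.95 p [0.5382 0.0468 0.1829] yaw 165.3 tilt [0.007 0.001] w 0.349 F [1.  0.7 0.3] gf 0.0 q [ 25.  34. -50. 107.  32.  54.  35.]
rows-units [-1.392  6.851 -0.165] yaw 1.034
```

drive_tool --pt "0.3 0 0.3 0 0 0 0" --pt "0 -0.2 0.9 0 0 0 0.1" --pt "-1 -0.2 0.95 0 0 0 0.2" --pt "-1 -0.2 0.95 0 0 0 0.2" --pt "-1 -0.2 0.95 0 0 0 0.2" --pt "-1 -0.2 0.95 0 0 0 0.2" --pt "-1 -0.2 0.95 0 0 0 0.1" --pt "-1 -0.2 0.9 0 0 0 0" --pt "-1 0 0 0 0 0 0"

```text
t: 15.7
tool_pos: [0.491, 0.2578, 0.178]
orientation: [[-0.99, 0.144, -0.001], [0.144, 0.99, 0.004], [0.002, 0.004, -1.0]]
force: [-1.0, -0.1, 0.9]
width: 1.003
gripper_force: 0.0
```

Run:
```python
from h import *
st(.4964,.2523,.078,171.5)
c=snap('side','s3')
im=cv2.resize(c['image'][:,:,::-1],None,fx=4,fy=4,interpolation=cv2.INTER_CUBIC)
cv2.imwrite('pics/s3c.png',im[690:1290,600:1350])
```

```text
t 15.7 p [0.491  0.2578 0.178 ] yaw 171.71 tilt [-0.001  0.004] w 1.003 F [-1.  -0.1  0.9] gf 0.0 q [  2.  36. -51. 105.  33.  55.  18.]
rows-units [ 0.181 -0.182 -3.334] yaw -0.036
```

View pics/s3c.png

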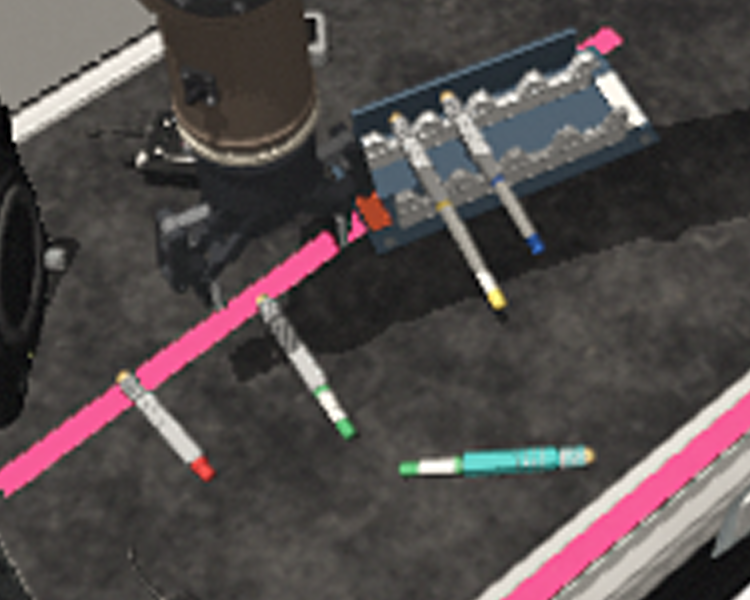

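drive_tool --pt "-1 0.18 -0.18 0 0 0 -0.03" --pt "-1 0 0 -1 0 0 0" --pt "-1 0 0 -1 0 0 0" --pt "-1 0 0 -0.8 0 0 0" --pt "-1 0 0 -0.4 0 0 0" --pt "-1 0 0 -0.13 0 0 0" --pt "-1 0 0 0 0 0 0"

```text
t: 16.33
tool_pos: [0.4995, 0.2445, 0.0776]
orientation: [[-0.988, 0.156, -0.001], [0.156, 0.988, -0.001], [0.001, -0.001, -1.0]]
force: [-0.9, 0.2, 1.0]
width: 0.999
gripper_force: 0.0
```

drive_tool --pt "1 0 0 0 0 0 0" --pt "1 0 0 0 0 0 0" --pt "1 0 0 0 0 0 0" --pt "1 0 0 0 0 0 0" --pt "1 0 0 0 0 0 0" --pt "1 0 0 0 0 0 0" --pt "1 0 0 0 0 0 0" --pt "1 0 0 0 0 0 0"

```text
t: 17.0
tool_pos: [0.4997, 0.2458, 0.0789]
orientation: [[-0.988, 0.155, 0.001], [0.155, 0.988, 0.0], [-0.001, 0.0, -1.0]]
force: [-0.8, -1.1, 6.2]
width: 0.135
gripper_force: 40.1
```

Run:
```python
from h import *
st(.5243,.0006,.160,165.04)
```

```text
t 17.0 p [0.4997 0.2458 0.0789] yaw 171.1 tilt [0.001 0.   ] w 0.135 F [-0.8 -1.1  6.2] gf 40.1 q [ -2.  43. -44. 109.  42.  45.  12.]
rows-units [ 0.821 -8.173  2.702] yaw -1.011
```

drive_tool --pt "1 0 0 0.3 0 0 0" --pt "1 0 0 0.7 0 0 0" --pt "1 0 0 0.85 0 0 0" --pt "1 0 -0.2 0.85 0 0 -0.1" --pt "1 0.1 -0.5 0 0 0 -0.1" --pt "1 0.1 -0.8 0 0 0 -0.1" --pt "1 0.1 -0.9 0 0 0 -0.1" --pt "1 0.1 -0.9 0 0 0 -0.1" --pt "1 0.1 -0.9 0 0 0 -0.1" --pt "1 0.1 -0.9 0 0 0 -0.1"

```text
t: 17.83
tool_pos: [0.5173, 0.0913, 0.1599]
orientation: [[-0.974, 0.227, 0.0], [0.227, 0.974, -0.0], [-0.0, -0.0, -1.0]]
force: [0.0, 0.8, -0.3]
width: 0.135
gripper_force: 39.5
```

drive_tool --pt "1 0.1 -0.9 0 0 0 -0.1" --pt "1 0.1 -0.9 0 0 0 -0.1" --pt "1 0.1 -0.7 0 0 0 -0.1" --pt "1 0.05 -0.4 0 0 0 0" --pt "1 0 -0.2 0 0 0 0" --pt "1 0 0 0 0 0 0" --pt "1 0 0 0 0 0 0"

```text
t: 18.42
tool_pos: [0.5278, 0.0008, 0.1596]
orientation: [[-0.967, 0.256, 0.0], [0.256, 0.967, 0.001], [-0.0, 0.001, -1.0]]
force: [-0.5, -0.2, -0.0]
width: 0.14
gripper_force: 39.5
```

Run:
```python
from h import *
st(.528,-.0006,.105,165.04)
```

```text
t 18.42 p [0.5278 0.0008 0.1596] yaw 165.17 tilt [0.    0.001] w 0.14 F [-0.5 -0.2 -0. ] gf 39.5 q [ 29.  35. -49. 110.  34.  51.  38.]
rows-units [ 0.005 -0.046 -1.821] yaw -0.021
```

drive_tool --pt "1 0 -0.045 0 0 0 0" --pt "1 0 0 -0.6 0 0 0" --pt "1 0 0 -0.6 0 0 0" --pt "1 0 0 -0.3 0 0 0" --pt "1 0 0 -0.15 0 0 0" --pt "1 0 0 -0.06 0 0 0" --pt "1 0 0 0 0 0 0"

```text
t: 19.0
tool_pos: [0.528, -0.0012, 0.1081]
orientation: [[-0.967, 0.256, -0.0], [0.256, 0.967, 0.0], [0.0, 0.0, -1.0]]
force: [0.4, -0.4, 0.9]
width: 0.133
gripper_force: 39.5
```

drive_tool --pt "1 0 0 -0.06 0 0 0" --pt "1 0 0 -0.06 0 0 0" --pt "1 0 0 0 0 0 0"

```text
t: 19.25
tool_pos: [0.5287, -0.0009, 0.1052]
orientation: [[-0.966, 0.257, 0.002], [0.257, 0.966, 0.001], [-0.002, 0.002, -1.0]]
force: [1.5, 2.8, 3.1]
width: 0.133
gripper_force: 39.8
```

Run:
```python
from h import *
st(.528,-.0006,.104,165.04)
```

```text
t 19.25 p [ 0.5287 -0.0009  0.1052] yaw 165.11 tilt [0.002 0.001] w 0.133 F [1.5 2.8 3.1] gf 39.8 q [ 26.  39. -45. 112.  39.  45.  34.]
rows-units [-0.025  0.01  -0.039] yaw -0.012
```

drive_tool --pt "1 0 0 -0.03 0 0 0" --pt "1 0 0 0 0 0 0" --pt "0.6 0 0 0 0 0 0" --pt "0.3 0 0 0 0 0 0" --pt "0.3 0 0 0 0 0 0" --pt "0.3 0 0 0 0 0 0" --pt "0.3 0 0 0.5 0 0 0" --pt "0.3 0 0 1 0 0 0" --pt "0.3 0 0 1 0 0 0" --pt "0.3 0 0 0 0 0 0"

```text
t: 20.08
tool_pos: [0.5301, -0.0009, 0.1831]
orientation: [[-0.966, 0.257, 0.006], [0.257, 0.966, 0.001], [-0.006, 0.002, -1.0]]
force: [1.1, 0.4, 0.1]
width: 0.348
gripper_force: 0.0
```

Run:
```python
from h import *
st(.5083,.3591,.178,180.6)
```

```text
t 20.08 p [ 0.5301 -0.0009  0.1831] yaw 165.11 tilt [0.006 0.001] w 0.348 F [1.1 0.4 0.1] gf 0.0 q [ 30.  33. -50. 109.  32.  53.  40.]
rows-units [-0.726 12.    -0.17 ] yaw 2.582
```

drive_tool --pt "0.3 0 0.3 0 0 0 0" --pt "0 -0.05 0.9 0 0 0 0.2" --pt "-1 -0.05 0.95 0 0 0 0.2" --pt "-1 -0.05 0.95 0 0 0 0.2" --pt "-1 -0.05 0.95 0 0 0 0.2" --pt "-1 -0.05 0.95 0 0 0 0.2" --pt "-1 -0.05 0.95 0 0 0 0.2" --pt "-1 -0.05 0.95 0 0 0 0.2" --pt "-1 -0.05 0.95 0 0 0 0.2" --pt "-1 -0.05 0.95 0 0 0 0.2"

```text
t: 20.92
tool_pos: [0.5134, 0.2637, 0.1772]
orientation: [[-0.998, 0.07, -0.002], [0.07, 0.998, -0.001], [0.002, -0.001, -1.0]]
force: [0.5, -0.5, 0.2]
width: 0.997
gripper_force: 0.0
```

drive_tool --pt "-1 -0.05 0.95 0 0 0 0.2" --pt "-1 -0.05 0.95 0 0 0 0.2" --pt "-1 -0.05 0.6 0 0 0 0.2" --pt "-1 -0.05 0.4 0 0 0 0.1" --pt "-1 0 0 0 0 0 0" --pt "-1 0 0 0 0 0 0" --pt "-1 0 0 0 0 0 0" --pt "-1 0 0 0 0 0 0"

```text
t: 21.58
tool_pos: [0.509, 0.3474, 0.1781]
orientation: [[-1.0, 0.001, -0.0], [0.001, 1.0, -0.002], [0.0, -0.002, -1.0]]
force: [0.9, 0.6, 0.5]
width: 0.998
gripper_force: 0.0
```

Run:
```python
from h import *
c=snap('top','t4')
st(.5083,.3591,.078,180.6)
```

```text
t 21.63 p [0.5091 0.3475 0.1783] yaw 179.97 tilt [ 0.    -0.001] w 0.997 F [ 0.  -1.2  0.1] gf 0.0 q [ -7.  41. -50.  96.  36.  60.  21.]
rows-units [-0.027  0.386 -3.343] yaw 0.106
```

drive_tool --pt "-1 -0.03 0.38 0 0 0 0.1" --pt "-1 0 0 -1 0 0 0" --pt "-1 0 0 -1 0 0 0" --pt "-1 0 0 -0.8 0 0 0" --pt "-1 0 0 -0.4 0 0 0" --pt "-1 0 0 -0.13 0 0 0" --pt "-1 0 0 0 0 0 0"

```text
t: 22.22
tool_pos: [0.5074, 0.3608, 0.0783]
orientation: [[-1.0, -0.012, -0.001], [-0.012, 1.0, -0.0], [0.001, -0.0, -1.0]]
force: [0.3, 0.9, 0.0]
width: 0.999
gripper_force: 0.0
```

drive_tool --pt "1 0 0 0 0 0 0" --pt "1 0 0 0 0 0 0" --pt "1 0 0 0 0 0 0" --pt "1 0 0 0 0 0 0" --pt "1 0 0 0 0 0 0" --pt "1 0 0 0 0 0 0" --pt "1 0 0 0 0 0 0" --pt "1 0 0 0 0 0 0"

```text
t: 22.88
tool_pos: [0.5078, 0.3607, 0.0792]
orientation: [[-1.0, -0.012, 0.001], [-0.012, 1.0, 0.0], [-0.001, 0.0, -1.0]]
force: [-0.7, -2.0, 5.9]
width: 0.134
gripper_force: 40.3
```

Run:
```python
from h import *
st(.5126,-.0444,.160,165.04)
```

```text
t 22.88 p [0.5078 0.3607 0.0792] yaw -179.31 tilt [0.001 0.   ] w 0.134 F [-0.7 -2.   5.9] gf 40.3 q [-11.  48. -46.  99.  42.  52.  15.]
rows-units [  0.161 -13.505   2.694] yaw -2.609
```

drive_tool --pt "1 0 0 0.3 0 0 0" --pt "1 0 0 0.7 0 0 0" --pt "1 0 0 0.85 0 0 0" --pt "1 0 -0.2 0.85 0 0 -0.2" --pt "1 0.01 -0.5 0 0 0 -0.2" --pt "1 0.01 -0.8 0 0 0 -0.2" --pt "1 0.01 -0.9 0 0 0 -0.2" --pt "1 0.01 -0.9 0 0 0 -0.2" --pt "1 0.01 -0.9 0 0 0 -0.2" --pt "1 0.01 -0.9 0 0 0 -0.2"

```text
t: 23.72
tool_pos: [0.5091, 0.2064, 0.1601]
orientation: [[-0.991, 0.135, 0.0], [0.135, 0.991, 0.0], [-0.0, 0.0, -1.0]]
force: [0.9, -0.4, -1.5]
width: 0.137
gripper_force: 39.7
```

drive_tool --pt "1 0.01 -0.9 0 0 0 -0.2" --pt "1 0.01 -0.9 0 0 0 -0.2" --pt "1 0.01 -0.9 0 0 0 -0.2" --pt "1 0.01 -0.9 0 0 0 -0.2" --pt "1 0.01 -0.9 0 0 0 -0.2" --pt "1 0.01 -0.9 0 0 0 -0.2" --pt "1 0.01 -0.9 0 0 0 0" --pt "1 0.01 -0.9 0 0 0 0" --pt "1 0.01 -0.7 0 0 0 0" --pt "1 0.01 -0.4 0 0 0 0"

```text
t: 24.55
tool_pos: [0.5121, -0.0444, 0.1597]
orientation: [[-0.966, 0.26, -0.0], [0.26, 0.966, -0.001], [0.0, -0.001, -1.0]]
force: [-0.3, -0.7, -0.9]
width: 0.134
gripper_force: 39.7
```

drive_tool --pt "1 0 0 0 0 0 0" --pt "1 0 0 0 0 0 0" --pt "1 0 0 0 0 0 0"

```text
t: 24.8
tool_pos: [0.5124, -0.0397, 0.16]
orientation: [[-0.967, 0.256, 0.001], [0.256, 0.967, 0.001], [-0.0, 0.001, -1.0]]
force: [0.3, 0.0, -0.6]
width: 0.136
gripper_force: 39.7
```

Run:
```python
from h import *
st(.5122,-.0441,.105,165.04)
```

```text
t 24.8 p [ 0.5124 -0.0397  0.16  ] yaw 165.19 tilt [0.001 0.001] w 0.136 F [ 0.3  0.  -0.6] gf 39.7 q [ 34.  34. -50. 112.  34.  50.  42.]
rows-units [-0.008 -0.146 -1.832] yaw -0.026
```

drive_tool --pt "1 0 -0.145 0 0 0 0" --pt "1 0 0 -0.6 0 0 0" --pt "1 0 0 -0.6 0 0 0" --pt "1 0 0 -0.3 0 0 0" --pt "1 0 0 -0.15 0 0 0" --pt "1 0 0 -0.06 0 0 0" --pt "1 0 0 0 0 0 0"

```text
t: 25.38
tool_pos: [0.5125, -0.045, 0.1085]
orientation: [[-0.967, 0.256, 0.0], [0.256, 0.967, 0.001], [0.0, 0.001, -1.0]]
force: [-0.5, 1.3, -0.9]
width: 0.136
gripper_force: 39.7
```

drive_tool --pt "1 0 0 -0.06 0 0 0" --pt "1 0 0 -0.06 0 0 0" --pt "1 0 0 0 0 0 0"

```text
t: 25.63
tool_pos: [0.5133, -0.0445, 0.1056]
orientation: [[-0.967, 0.257, 0.003], [0.257, 0.967, 0.002], [-0.002, 0.002, -1.0]]
force: [0.8, 4.4, 3.9]
width: 0.137
gripper_force: 40.1
```

Run:
```python
from h import *
st(.5122,-.0441,.1045,165.04)
```

```text
t 25.63 p [ 0.5133 -0.0445  0.1056] yaw 165.13 tilt [0.003 0.002] w 0.137 F [0.8 4.4 3.9] gf 40.1 q [ 32.  38. -46. 114.  39.  44.  38.]
rows-units [-0.037  0.015 -0.038] yaw -0.015
```

drive_tool --pt "1 0 0.02 -0.03 0 0 0" --pt "1 0 0 0 0 0 0" --pt "0.6 0 0 0 0 0 0" --pt "0.3 0 0 0 0 0 0" --pt "0.3 0 0 0 0 0 0" --pt "0.3 0 0 0 0 0 0" --pt "0.3 0 0 0.5 0 0 0" --pt "0.3 0 0 1 0 0 0" --pt "0.3 0 0 1 0 0 0" --pt "0.3 0 0 1 0 0 0"

```text
t: 26.47
tool_pos: [0.5118, -0.0452, 0.2097]
orientation: [[-0.966, 0.257, -0.001], [0.257, 0.966, 0.0], [0.001, -0.0, -1.0]]
force: [1.4, -0.7, 0.3]
width: 0.351
gripper_force: 0.0
```

drive_tool --pt "0.3 -0.5 -1 0 0 0 0" --pt "0.3 -0.5 -1 0 0 0 0" --pt "0.3 -0.5 -1 0 0 0 0" --pt "0.3 -0.5 -1 0 0 0 0" --pt "0.3 -0.5 -1 0 0 0 0" --pt "0.3 -0.5 -1 0 0 0 0" --pt "0.3 -0.5 -1 0 0 0 0" --pt "0.3 -0.5 -1 0 0 0 0" --pt "0.3 0 0 0 0 0 0" --pt "0.3 0 0 0 0 0 0"

```text
t: 27.3
tool_pos: [0.3909, -0.2873, 0.2084]
orientation: [[-0.965, 0.262, -0.001], [0.262, 0.965, -0.0], [0.001, -0.0, -1.0]]
force: [-0.3, 1.7, 0.6]
width: 0.346
gripper_force: 0.0
```

Run:
```python
from h import *
st()
def z(c,u0,u1,v0,v1,s): return cv2.resize(c['image'][v0:v1,u0:u1,::-1],None,fx=s,fy=s,interpolation=cv2.INTER_CUBIC)
t=snap('top','t5'); s=snap('side','s5')
a=z(t,222,362,155,255,5); b=z(s,200,340,165,265,5)
h=[(k,w2px(t,r2w([-.010,y,.033])),w2px(t,r2w([-.056-L+.046,y,.033]))) for k,y,L in(('Y',.069,.19),('B',.023,.162),('G',-.023,.134),('R',-.069,.106))]
for k,p,q in h:
    print(k,p.round(1),q.round(1))
    for w in(p,q): cv2.circle(a,tuple(int(v) for v in ((w-[222,155]+.5)*5)),3,(255,0,255),1)
cv2.imwrite('pics/f.png',np.vstack([a[:,:],b])[:, :][:1000]); 
cv2.imwrite('pics/f.png',cv2.resize(np.vstack([a,b]),(420,600)))
cv2.imwrite('pics/fa.png',a);cv2.imwrite('pics/fb.png',b)
```

```text
t 27.3 p [ 0.3909 -0.2873  0.2084] yaw 164.81 tilt [-0.001 -0.   ] w 0.346 F [-0.3  1.7  0.6] gf 0.0 q [ 70.  28. -54. 113.  28.  53.  77.]
Y [260.  175.4] [240.3 251.5]
B [278.3 179.6] [262.1 244.5]
G [296.8 183.8] [283.8 237.5]
R [315.4 188.1] [305.4 230.6]
```

View pics/fa.png

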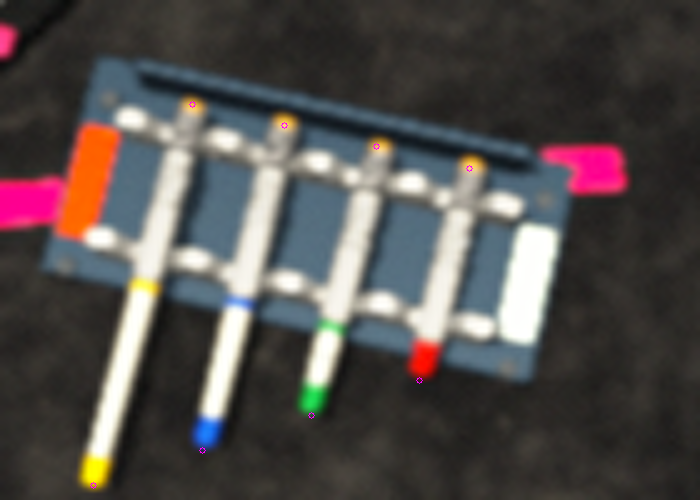

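View pics/fb.png

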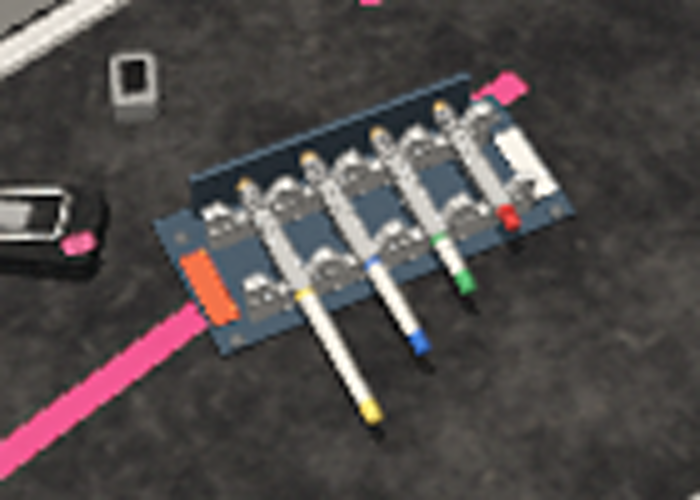

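All four antennas lie in order. The connector ends are at (192,103), (285,124), (376,147) and (469,167) in the top crop, within about 3 mm of where they should be. The gripper is clear.

```bash
python3 -c "
from bench import r
print(r.sign_off())"
```

```text
the job is handed in; nothing more can be done
None
```

The job is handed in at about 27 s of the 106 s allowed: yellow, blue, green and red lie in their saddles from the orange label to the white one, connectors to the wall and within about 3 mm of home in the last pictures, and nothing else was touched (no verdict was returned).

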